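# Fish the rolling pin out of the stuck drawer

## Robot

A 7-joint arm with a two-finger parallel gripper is mounted at the origin on the work surface. World frame = base frame: x ahead of the robot, y to its left, z up, the work surface at z = 0. Lengths are in m, angles in rad, forces in N, time in s.
With the tool pointing down it reaches from about 0.4 to 0.85 m from the base axis. Payload 10.4 kg.
Tool frame: the origin (TCP) lies between the finger pads; the fingertips stand 22 mm ahead of it and the grasp point (between the pads) lies 3 mm ahead of it (r.nose_length is the distance from the TCP to the fingertips, in m); z points along the fingers, y is the line along which they close (so a half turn about z gives the same grasp; the last joint's range is limited). The gripper opens to 87 mm and grips with 3 to 60 N. Pads are 19 mm wide; open, the fingers measure 117 mm over their backs; the gripper's body (75 mm by 190 mm) begins 51 mm behind the grasp point.
Start: joints at [1.111, 0.332, -0.065, 1.46, 0.022, 1.35, -0.088], TCP at [0.264, -0.566, 0.245] pointing down, gripper open.
Joint ranges: [-2.6, 2.6], [-0.5, 2.12], [-1.47, 1.34], [0.16, 2.42], [-1.27, 4.41], [0.06, 2.06], [-2.6, 2.6]. Speed limits (rad/s): [2.22, 2.22, 2.79, 2.79, 3.14, 3.14, 3.14].

## Interface

Orientations are given as a unit quaternion [x, y, z, w].
In Python, from bench import readout, cams, r gives the robot as it stands. The module is installed in compiled form; this text tells all that it offers.
- The arm moves only by the tool step_arm, never from a script. Its argument "deltas" is a list that holds one entry, the list of rows, each a list of 7 numbers: the turn, a rotation vector about the tool's x, y, z in rad, then the shift along the tool's x, y, z in m, then the opening in per cent of the stroke, from 0 (shut) to 100 (fully open). A call has 1 to 20 rows; each row is the pose to reach, as a shift and turn from the pose commanded when the call began, along the tool's axes at that moment; what a row does not reach only later rows make up. A row lasts 1/8 s, in which the tool goes at most 62.5 mm and 10.7 degrees, less where a joint would pass 70% of its speed; a pose out of reach is approached as far as the arm can. A call with a gripper value outside its range is refused whole. The fingers move at their own pace and stop on an object; "squeeze" is the grip in N (left out, the last holds). Time passes only in rows, so rows that repeat a pose let the fingers close. It gives the time, the measured TCP pose, the force, the opening and the grip force at its end, in the units of the state.
- readout.read_state(): the state, without advancing time (a new reading comes with each control period).
- cams.camera(name): name is "scene" or "top" or "wrist"; returns a dict with "img" (384x512x3 uint8, red, green, blue), "fx", "fy", "cx", "cy" (pixels), "k1" (the pictures are not rectified: a ray, as slopes to the right and down, at radius r is drawn at 1 + k1 r^2 times it, then the intrinsics apply), "origin" and "rotation" of the camera in the world; the wrist camera has in their place "T_tool_cam" (4x4, takes a point from camera to tool coordinates, whose origin is the TCP and whose axes are the flange's). Camera axes: x right, y up, looking along -z (the intrinsics and any distortion apply to the point x, -y, -z); pixel columns grow to the right and rows downward; lengths in m; the calibration is good to about 2 mm. A picture is of the moment at which its call begins: read the wrist's pose just before it. There is no depth.
- r.close_job(): hands the job in; it is judged then, once.
The state is a dict: "time": time; "joint_positions": joint angles; "joint_vel": joint speeds; "joint_torque": joint torques, N m; "ee_pos": TCP position; "eef_rot": TCP orientation; "ft_force": force on the tool from outside, world axes, zero at the start; "torque": the same for the moment, N m; "width": finger opening in m; "grip_force": force on a finger pad.
Only numpy, scipy, OpenCV 4.12 (cv2) and the standard library are available. Lean on these libraries where they do the work, as an engineer would, in place of code of your own. Each camera call takes 0.05 s, during which the arm holds its last target. There are 200 camera calls.

## Task

The baking drawer is stuck partly open, and the rolling pin in it reaches back under the worktop. Take hold of the end that shows, lift the pin out of its moulded pocket, then tilt it and draw it out slantwise, showing end first, through the gap between drawer front and worktop. Finish while still holding it: keep the pin still in the gripper, its middle above the middle of the marble board and every part of it at least 10 cm above the board, and leave all the other things where they are.

Things in the scene. Friction and masses are not known exactly. Their poses are not given: they have to be found in the camera images.
- pin: Beech rolling pin, 300 mm long, about 200 g: barrel 40 mm thick, 180 mm long; at each end a darker handle 22 mm thick, 60 mm long. Origin on its axis at mid-length; x runs along it from the showing handle (middle of that handle: x = -120 mm) to the hidden one. It may roll, so its y and z mean nothing. Starts level, axis 65 mm above the table, in one of two pockets. Held by a handle it may droop.
- pin_near (a point): centre of the end face of the pin's handle that shows in the drawer opening (pin x = -150 mm)
- pin_far (a point): centre of the end face of the pin's other handle, hidden under the worktop at the start (pin x = +150 mm)
- drawer: Drawer, stuck fast (never moves), navy front, white inside. Origin at table height below the middle of the front panel's inner face; x runs into the unit, z up. Panel 18 mm thick, 336 mm wide, bar handle outside to x = -49 mm. Inside 353 mm long (x) and 272 mm wide; floor 25 mm, side walls 85 mm, a 6 mm partition along y = 0 65 mm above the table.
- panel_top (a point): middle of the inner top edge of the drawer's front panel, 120 mm above the table; axes as the drawer
- tray (a point): Point between the two grey moulded pockets, level with their floors, 45 mm above the table, drawer x = 185 mm; axes as the drawer. Pockets lie at y = 68 and -68 mm, shaped to the pin: lips 15 mm high, 48 mm apart, end slots for the handles; tray from x = -101 to 101 mm. The pin's middle lies at x = 0; the showing handle is free of the tray beyond x = -101 mm, 40 mm above the drawer floor.
- unit: Low drawer unit fixed on the table, navy sides, pale worktop, its front facing roughly to the robot's left. Origin at table height in the middle of the front face; x runs into the unit (400 mm deep), y across (340 mm). Worktop underside 135, top 155 mm above the table; a loaf tin fixed at its back is 55 mm high. The drawer stands 175 to 205 mm open.
- rail (a point): middle of the lower front edge of the rail (18 mm thick) hanging under the worktop's front edge, 115 mm above the table, the pin must pass below it; axes as the unit
- board: White marble pastry board, 300 x 220 x 15 mm, lying fixed on the table at the robot's left front. Origin at the centre of its underside, x along the 300 mm, z up.
- spatula: Dark wooden spatula, 220 mm long, 40 mm blade, 8 mm thick, lying in the drawer's other pocket; leave it. Origin on its underside 135 mm from the handle's end.
- canister: White storage jar with blue stripes and wooden lid, 105 mm diameter, 137 mm tall; leave it. Origin at the centre of its foot.
- mug: Blue mug, 80 mm diameter, 90 mm tall; leave it. Origin at the centre of its foot.
- mill: Dark wooden pepper mill, 54 mm diameter, 128 mm tall; leave it. Origin at the centre of its foot.

How it is judged:
On the way, in this order (a step that is already met when the one before it is completed fails the run):
1. the pin's middle is lifted at least 10 mm out of the pocket while its hidden end is still under the worktop (z of pin in the frame of drawer above 0.075 m and x of pin_far in the frame of unit above 0 m), for 0.05 s.
2. the pin slants up out of the gap: tilted at least 12 degrees, showing end more than 140 mm above the table, other end still under it (angle between pin's own x axis and vertical above 1.7808 rad and z of pin_near in the frame of unit above 0.14 m and x of pin_far in the frame of unit above 0 m and z of pin_far in the frame of unit below 0.115 m), for 0.1 s.
At the end, for the whole second after the job is handed in: The pin is held in the fingers, at rest (under 40 mm/s and 0.3 rad/s), its middle within 60 mm horizontally of the board's middle, both its ends more than 110 mm above the table, touching neither unit, drawer nor board; spatula, jar, mug and mill within 30 mm of where they stood (contact force between pin and the fingers above 0.5 N and horizontal distance between pin and board below 0.06 m and height (world z) of each of pin_near, pin_far above 0.11 m and contact force between pin and unit below 0.1 N and contact force between pin and drawer below 0.1 N and contact force between pin and board below 0.1 N and linear speed of pin below 0.04 m/s and angular speed of pin below 0.3 rad/s and distance of each of spatula, canister, mug, mill from where it was at the start of the episode below 0.03 m); the arm keeps its last pose, push and grip.
It fails at once if the spatula is shifted by more than 30 mm (distance of spatula from where it was at the start of the episode above 0.03 m).
It fails at once if the canister is shifted by more than 30 mm (distance of canister from where it was at the start of the episode above 0.03 m).
It fails at once if the mug is shifted by more than 30 mm (distance of mug from where it was at the start of the episode above 0.03 m).
It fails at once if the mill is shifted by more than 30 mm (distance of mill from where it was at the start of the episode above 0.03 m).
It also fails if it takes over 51 s, if anything falls off the work surface, if the arm or the gripper's body presses on something with over 40 N, if the wrist force passes 120 N, or if a joint passes its speed limit or range.

## Working session

There is one attempt and no reset: what is moved stays moved. The work goes in short steps, Python scripts to look and compute and a tool call to move; the robot and the scene stay as the last step left them, time stands still between calls to the robot, and variables do not carry over. Pictures are saved under pics/ and viewed, at most 10 in all, crops included, and the job is handed in when it is done.

Besides the shell and the picture viewer there is one more tool, called after "Emit:" as a command line: name --argument value ..., lists and objects as JSON in quotes. step_arm: Moves the arm, as the interface text tells. Its arguments: {"type":"object","properties":{"deltas":{"type":"array"},"squeeze":{"type":"number"}},"required":["deltas"]}

```bash
mkdir -p pics; python3 - <<'E'
from bench import readout,cams,r
import cv2,numpy as np
s=readout.read_state();print(s)
for n in("scene","top"):
    c=cams.camera(n);cv2.imwrite(f"pics/{n}0.png",cv2.cvtColor(c["img"],cv2.COLOR_RGB2BGR))
    print(n,{k:(np.round(v,4).tolist()) for k,v in c.items() if k!="img"})
E
```

```text
{'time': 0.0, 'joint_positions': array([ 1.11139347,  0.3328606 , -0.06470521,  1.46094974,  0.02159717,
        1.34989591, -0.08846544]), 'joint_vel': array([ 7.01179850e-04,  8.48764838e-04,  4.67401973e-07,  1.58964141e-04,
        4.75769457e-04,  1.58165347e-03, -4.50076524e-04]), 'joint_torque': array([-3.26283098e-04, -6.23262048e+01,  2.47181748e-02, -3.89906394e+01,
       -6.13046600e-02,  3.97156260e-02,  1.21008802e-04]), 'ee_pos': array([ 0.26425019, -0.56599256,  0.24375695]), 'eef_rot': array([ 9.76238309e-01,  2.16698550e-01, -1.83711112e-04, -6.84874470e-04]), 'ft_force': array([ 0.23218033, -0.62380415, -0.60642979]), 'torque': array([-0.02140433,  0.07884061,  0.01705334]), 'grip_force': 0.0, 'width': 0.08687677551473258}
scene {'fx': 465.7213, 'fy': 465.7213, 'cx': 267.709, 'cy': 187.1989, 'k1': -0.0611, 'origin': [1.1736, 0.4146, 0.9298], 'rotation': [0.1506, 0.3236, 0.849, 0.3896]}
top {'fx': 443.9773, 'fy': 443.9773, 'cx': 263.1046, 'cy': 180.0006, 'k1': 0.0242, 'origin': [0.3383, -0.0335, 1.3437], 'rotation': [-0.0735, 0.0752, 0.7222, -0.6836]}
```

View pics/top0.png

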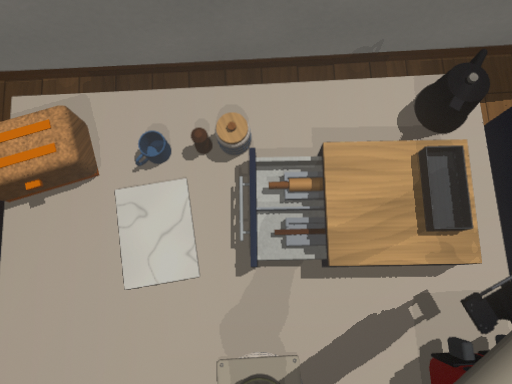

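View pics/scene0.png

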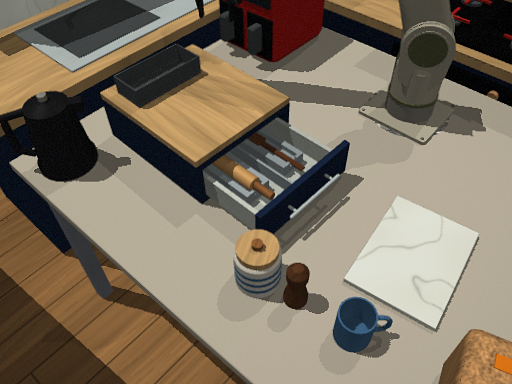

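The top view shows the drawer front at columns 249–257 (rows 150–266). The pin's dark handle is at (270–288, 185) and the barrel runs to (322, 184), where the worktop begins. The spatula is in the other pocket at row 232. The jar (232, 128), mill (202, 140) and mug (153, 148) stand upper left, and the board is centred near (157, 233). The scene view agrees.

```bash
cat > h.py <<'E'
import numpy as np,cv2
from scipy.spatial.transform import Rotation as R
def ray(c,uv):
    uv=np.atleast_2d(np.array(uv,float)); d=(uv-[c["cx"],c["cy"]])/[c["fx"],c["fy"]]; p=d.copy()
    for _ in range(10): p=d/(1+c["k1"]*(p**2).sum(1,keepdims=True))
    v=np.c_[p[:,0],-p[:,1],-np.ones(len(p))]
    return np.array(c["origin"]),R.from_quat(c["rotation"]).apply(v)
def plane(c,uv,z):
    o,d=ray(c,uv); return o+d*((z-o[2])/d[:,2])[:,None]
E
python3 - <<'E'
from h import *
from bench import cams
c=cams.camera("top");im=c["img"];hsv=cv2.cvtColor(im,cv2.COLOR_RGB2HSV)
def rect(m,box,nm,z):
    x0,y0,x1,y1=box;k=np.zeros_like(m);k[y0:y1,x0:x1]=m[y0:y1,x0:x1]
    cs,_=cv2.findContours(k,cv2.RETR_EXTERNAL,cv2.CHAIN_APPROX_NONE);b=max(cs,key=cv2.contourArea)
    q=cv2.boxPoints(cv2.minAreaRect(b));P=plane(c,q,z)[:,:2]
    print(nm,cv2.contourArea(b),q.round(1).tolist(),'\n ',P.round(3).tolist(),'mid',P.mean(0).round(3),'sides',np.linalg.norm(np.diff(P,axis=0),axis=1).round(3))
H,S,V=[hsv[...,i].astype(int) for i in range(3)]
blue=((H>100)&(H<130)&(S>100)&(V<110)).astype(np.uint8)
rect(blue,(240,140,264,275),'panel',.12)
rect(((H<25)&(S>90)&(V>60)).astype(np.uint8),(315,130,485,275),'worktop',.155)
rect(((H<18)&(S>120)).astype(np.uint8),(262,170,322,200),'pin',.065)
rect(((S<20)&(V>200)).astype(np.uint8),(105,170,210,295),'board',.015)
rect(((H<25)&(S>90)).astype(np.uint8),(214,105,250,146),'lid',.13)
rect(((H<25)&(S>90)).astype(np.uint8),(190,120,213,158),'mill',.11)
print(hsv[170:200:3,285],hsv[185,262:330:4])
print('handle/barrel pts',plane(c,[[269,185],[289,185],[322,184]],.065).round(3))
E
```

```text
Traceback (most recent call last):
ValueError: max() iterable argument is empty
```

```bash
cat > m.py <<'E'
from h import *
from bench import cams
c=cams.camera("top");im=c["img"];hsv=cv2.cvtColor(im,cv2.COLOR_RGB2HSV)
def rect(m,box,nm,z):
    x0,y0,x1,y1=box;k=np.zeros(im.shape[:2],np.uint8);k[y0:y1,x0:x1]=m[y0:y1,x0:x1]
    cs,_=cv2.findContours(k,cv2.RETR_EXTERNAL,cv2.CHAIN_APPROX_NONE)
    if not cs: print(nm,'none');return
    b=max(cs,key=cv2.contourArea)
    q=cv2.boxPoints(cv2.minAreaRect(b));P=plane(c,q,z)[:,:2]
    print(nm,cv2.contourArea(b),q.round(1).tolist(),'\n ',P.round(3).tolist(),'mid',P.mean(0).round(3),'sides',np.linalg.norm(np.diff(P,axis=0),axis=1).round(3))
H,S,V=[hsv[...,i].astype(int) for i in range(3)]
rect((H>95)&(H<135)&(S>90)&(V<110),(240,140,264,275),'panel',.12)
rect((H<25)&(S>90)&(V>60),(315,130,485,275),'worktop',.155)
rect((H<18)&(S>120),(262,170,322,200),'pin',.065)
rect((S<20)&(V>180),(105,170,210,295),'board',.015)
rect((H<25)&(S>90),(214,105,250,146),'lid',.13)
rect((H<25)&(S>90),(190,120,213,158),'mill',.11)
print(hsv[210,244:264].tolist());print(hsv[185,262:330:4].tolist())
print('handle/barrel pts',plane(c,[[269,185],[289,185],[322,184]],.065).round(3))
E
python3 m.py
```

```text
panel none
worktop 18235.5 [[322.5, 142.0], [477.79998779296875, 137.89999389648438], [481.1000061035156, 262.8999938964844], [325.79998779296875, 267.0]] 
  [[0.691, -0.214], [0.679, -0.644], [0.34, -0.6], [0.35, -0.195]] mid [ 0.515 -0.413] sides [0.43  0.342 0.405]
pin 344.5 [[269.0, 178.0], [321.0, 178.0], [321.0, 189.0], [269.0, 189.0]] 
  [[0.617, -0.062], [0.608, -0.215], [0.575, -0.212], [0.584, -0.06]] mid [ 0.596 -0.137] sides [0.153 0.033 0.152]
board 6212.0 [[111.30000305175781, 188.60000610351562], [185.1999969482422, 178.6999969482422], [198.5, 278.6000061035156], [124.5999984741211, 288.5]] 
  [[0.621, 0.418], [0.639, 0.193], [0.339, 0.16], [0.323, 0.374]] mid [0.481 0.286] sides [0.226 0.303 0.215]
lid 723.5 [[216.0, 113.0], [247.0, 113.0], [247.0, 143.0], [216.0, 143.0]] 
  [[0.803, 0.082], [0.798, -0.008], [0.708, -0.004], [0.713, 0.085]] mid [0.755 0.039] sides [0.09  0.09  0.088]
mill 149.5 [[192.0, 128.0], [206.0, 128.0], [206.0, 142.0], [192.0, 142.0]] 
  [[0.768, 0.155], [0.766, 0.114], [0.723, 0.115], [0.726, 0.156]] mid [0.746 0.135] sides [0.041 0.042 0.04 ]
[[17, 38, 94], [17, 38, 94], [17, 38, 95], [20, 42, 92], [16, 38, 87], [15, 28, 73], [113, 53, 63], [112, 71, 68], [112, 70, 69], [111, 73, 70], [111, 73, 70], [110, 71, 65], [110, 27, 56], [0, 0, 59], [60, 4, 64], [0, 0, 66], [60, 4, 66], [90, 4, 66], [150, 4, 67], [0, 0, 67]]
[[30, 11, 168], [30, 11, 168], [13, 139, 117], [13, 143, 118], [13, 138, 116], [13, 145, 116], [13, 141, 116], [16, 132, 162], [16, 130, 167], [15, 131, 167], [16, 132, 166], [16, 132, 166], [15, 132, 166], [16, 120, 104], [16, 118, 104], [16, 112, 80], [17, 125, 177]]
handle/barrel pts [[ 0.596 -0.06   0.065]
 [ 0.592 -0.119  0.065]
 [ 0.59  -0.216  0.065]]
```

```bash
sed -i 's/(S>90)&(V<110)/(S>45)\&(V<110)/' m.py; python3 m.py | head -2
cat >> h.py <<'E'
def delta(st,pos,Rt):
    R0=R.from_quat(st["eef_rot"]); 
    return np.r_[(R0.inv()*Rt).as_rotvec(),R0.inv().apply(np.array(pos)-st["ee_pos"])].round(4)
def down(psi):  # tool y along world azimuth psi, z down
    y=np.array([np.cos(psi),np.sin(psi),0]);z=np.array([0,0,-1.]);return R.from_matrix(np.c_[np.cross(y,z),y,z])
E
python3 - <<'E'
from h import *
from bench import readout
s=readout.read_state();print(down(-1.135).as_quat(),delta(s,[.264,-.566,.36],down(-.045)),delta(s,[.59,-.10,.33],down(-.045)))
E
```

```text
panel 540.0 [[249.0, 149.0], [254.8000030517578, 148.89999389648438], [256.5, 266.0], [250.8000030517578, 266.1000061035156]] 
  [[0.693, -0.008], [0.692, -0.025], [0.363, -0.013], [0.364, 0.003]] mid [ 0.528 -0.011] sides [0.016 0.329 0.016]
[0.97635398 0.21617797 0.         0.        ] [-5.000e-04 -3.000e-04 -1.089e+00 -2.000e-04 -4.000e-04 -1.158e-01] [-5.000e-04 -3.000e-04 -1.089e+00  4.923e-01 -2.847e-01 -8.570e-02]
```

The measurements agree with the given sizes: opening about 186 mm, pin near end at (0.595, -0.058), yaw about -0.042 rad. I'll lift, then move to above the handle.

Emit:
step_arm --deltas '[[[0,0,0,0,0,-0.06,100],[0,0,-0.1,0,0,-0.11,100],[0,0,-1.09,0.492,-0.285,-0.086,100],[0,0,-1.09,0.492,-0.285,-0.086,100],[0,0,-1.09,0.492,-0.285,-0.086,100],[0,0,-1.09,0.492,-0.285,-0.086,100],[0,0,-1.09,0.492,-0.285,-0.086,100],[0,0,-1.09,0.492,-0.285,-0.086,100],[0,0,-1.09,0.492,-0.285,-0.086,100],[0,0,-1.09,0.492,-0.285,-0.086,100],[0,0,-1.09,0.492,-0.285,-0.086,100],[0,0,-1.09,0.492,-0.285,-0.086,100],[0,0,-1.09,0.492,-0.285,-0.086,100],[0,0,-1.09,0.492,-0.285,-0.086,100],[0,0,-1.09,0.492,-0.285,-0.086,100],[0,0,-1.09,0.492,-0.285,-0.086,100]]]' --squeeze 60

```text
time: 2.25
ee_pos: [0.5894, -0.1008, 0.3308]
eef_rot: [0.723, 0.691, -0.0, 0.0]
ft_force: [0.9, -0.5, 0.0]
width: 0.0869
grip_force: 0.0
```

```bash
python3 - <<'E'
from h import *
from bench import readout,cams
s=readout.read_state();print(s["ee_pos"],s["eef_rot"],s["joint_positions"].round(2))
c=cams.camera("wrist");T=np.array(c["T_tool_cam"]);print(T.round(3),[c[k] for k in("fx","cx","cy","k1")])
cv2.imwrite("pics/w1.png",cv2.cvtColor(c["img"],cv2.COLOR_RGB2BGR))
E
```

```text
[ 0.58939239 -0.10080729  0.3307794 ] [ 7.22962951e-01  6.90886745e-01 -4.22196337e-05  2.74629401e-04] [ 0.52  0.29 -0.54  1.37  0.15  1.52 -0.06]
[[ 0.     0.963  0.27   0.074]
 [ 1.    -0.     0.001 -0.001]
 [ 0.001  0.27  -0.963 -0.14 ]
 [ 0.     0.     0.     1.   ]] [320.60197688993316, 251.03302556085248, 197.60050571833332, 0.019669322236585827]
```

View pics/w1.png

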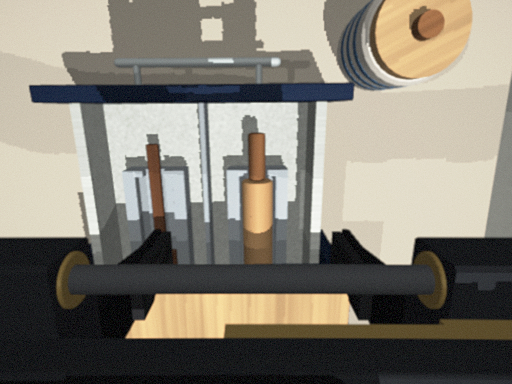

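The wrist view shows the handle end at (257, 134), the barrel shoulder at row 178, and the panel's inner top edge at row ~101 (columns 32–353). The spatula is at column 153 and the jar upper right. Next I cast these points into the world.

```bash
cat >> h.py <<'E'
def wcam(st,c):
    T=np.array(c["T_tool_cam"]);R0=R.from_quat(st["eef_rot"]);c=dict(c)
    c["origin"]=st["ee_pos"]+R0.apply(T[:3,3]);c["rotation"]=(R0*R.from_matrix(T[:3,:3])).as_quat();return c
E
python3 - <<'E'
from h import *
from bench import readout,cams
s=readout.read_state();c=cams.camera("wrist");im=c["img"];c=wcam(s,c)
hsv=cv2.cvtColor(im,cv2.COLOR_RGB2HSV);m=(hsv[...,0]<20)&(hsv[...,1]>90)
for row in (140,155,170,190,205):
    x=np.where(m[row,235:290])[0]+235; e=plane(c,[[x.min()-.5,row],[x.max()+.5,row]],.065); print(row,x.min(),x.max(),e.mean(0).round(4),np.linalg.norm(e[1]-e[0]).round(4))
col=m[115:185,257];r0=np.where(col)[0].min()+115;print('end',r0,plane(c,[[257,r0]],.065).round(4),plane(c,[[257,179]],.076).round(4))
g=(hsv[...,0]>100)&(hsv[...,0]<130)&(hsv[...,1]>70)&(hsv[...,2]<120)
for cx in (60,120,180,240,300,335):
    y=np.where(g[75:120,cx])[0]+75; print(cx,y.min(),y.max(),plane(c,[[cx,y.max()+.5]],.12).round(4)[0])
E
```

```text
140 249 264 [ 0.597  -0.0658  0.065 ] 0.02
155 249 264 [ 0.5962 -0.0846  0.065 ] 0.0203
170 249 264 [ 0.5955 -0.1038  0.065 ] 0.0205
190 243 271 [ 0.595  -0.1303  0.065 ] 0.0379
205 243 271 [ 0.5942 -0.1508  0.065 ] 0.0384
end 133 [[ 0.598  -0.0573  0.065 ]] [[ 0.5955 -0.1132  0.076 ]]
60 86 101 [ 0.3938 -0.0122  0.12  ]
120 86 101 [ 0.4556 -0.0147  0.12  ]
180 86 101 [ 0.518  -0.0172  0.12  ]
240 85 101 [ 0.5807 -0.02    0.12  ]
300 84 101 [ 0.6433 -0.0228  0.12  ]
335 84 100 [ 0.6798 -0.0235  0.12  ]
```

Emit:
step_arm --deltas '[[[0,0,0,0.014,0.0057,0.05,75],[0,0,0,0.014,0.0057,0.1,75],[0,0,0,0.014,0.0057,0.14,75],[0,0,0,0.014,0.0057,0.18,75],[0,0,0,0.014,0.0057,0.21,75],[0,0,0,0.014,0.0057,0.235,75],[0,0,0,0.014,0.0057,0.25,75],[0,0,0,0.014,0.0057,0.257,75],[0,0,0,0.014,0.0057,0.257,75],[0,0,0,0.014,0.0057,0.257,75],[0,0,0,0.014,0.0057,0.257,0],[0,0,0,0.014,0.0057,0.257,0],[0,0,0,0.014,0.0057,0.257,0],[0,0,0,0.014,0.0057,0.257,0],[0,0,0,0.014,0.0057,0.257,0],[0,0,0,0.014,0.0057,0.257,0],[0,0,0,0.014,0.0057,0.257,0],[0,0,0,0.014,0.0057,0.257,0]]]' --squeeze 60

```text
time: 4.6
ee_pos: [0.5961, -0.0863, 0.0736]
eef_rot: [0.722, 0.691, 0.0, 0.0]
ft_force: [0.9, -0.6, -0.5]
width: 0.0209
grip_force: 60.0
```

Emit:
step_arm --deltas '[[[0,0,0,0,0,-0.004,0],[0,0,0,0,0,-0.008,0],[0,0,0,0,0,-0.012,0],[0,0,0,0,0,-0.016,0],[0,0,0,0,0,-0.018,0],[0,0,0,0,0,-0.018,0],[0,0,0,0,0,-0.018,0]]]'

```text
time: 5.48
ee_pos: [0.5959, -0.0862, 0.0914]
eef_rot: [0.722, 0.691, -0.0, -0.0]
ft_force: [-0.1, 0.5, -2.3]
width: 0.0206
grip_force: 59.9
```

```bash
python3 - <<'E'
from h import *
from bench import readout,cams
s=readout.read_state();print(s["ft_force"].round(2),s["torque"].round(3),s["ee_pos"].round(4))
c=cams.camera("scene");im=c["img"];cv2.imwrite("pics/s2.png",cv2.cvtColor(cv2.resize(im[110:240,170:370],None,fx=4,fy=4,interpolation=cv2.INTER_CUBIC),cv2.COLOR_RGB2BGR))
E
```

```text
[-0.07  0.46 -2.3 ] [ 0.308 -0.052  0.013] [ 0.5959 -0.0862  0.0914]
```

View pics/s2.png

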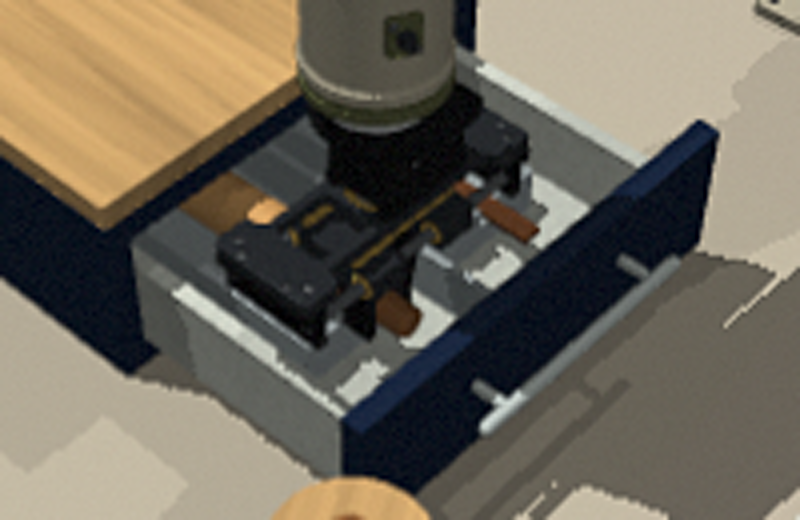

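The pin is carried by the gripper: about 1.8 N of weight and 0.3 N m of moment. The picture shows the handle in the fingers, spatula untouched, and the body clear of the worktop. Now I'll tilt about the rail.

Emit:
step_arm --deltas '[[[0,0.04,0,0,0,-0.0075,0],[0,0.08,0,0,0,-0.015,0],[0,0.122,0,-0.0005,0,-0.0225,0],[0,0.157,0,0,0,-0.0275,0],[0,0.192,0,0.001,0,-0.0325,0],[0,0.227,0,0.0015,0,-0.0373,0],[0,0.227,0,0.0015,0,-0.0373,0],[0,0.227,0,0.0015,0,-0.0373,0]]]'

```text
time: 6.52
ee_pos: [0.5959, -0.0845, 0.1287]
eef_rot: [0.718, 0.687, 0.082, -0.078]
ft_force: [-0.7, -0.2, -2.7]
width: 0.0205
grip_force: 59.9
```

```bash
python3 - <<'E'
from h import *
from bench import readout,cams
s=readout.read_state();print(s["ft_force"].round(2),s["torque"].round(3),s["ee_pos"].round(4),s["width"])
a=cams.camera("scene")["img"];b=cams.camera("wrist")["img"]
a=cv2.resize(a[110:240,190:320],(520,520),interpolation=cv2.INTER_CUBIC);b=b[90:270,190:320];b=cv2.resize(b,(280,388))
k=np.zeros((520,800,3),np.uint8);k[:,:520]=a;k[:388,520:]=b
cv2.imwrite("pics/s3.png",cv2.cvtColor(k,cv2.COLOR_RGB2BGR))
E
```

```text
[-0.68 -0.17 -2.68] [-0.136 -0.026 -0.036] [ 0.5959 -0.0845  0.1287] 0.02052289274023484
```

View pics/s3.png

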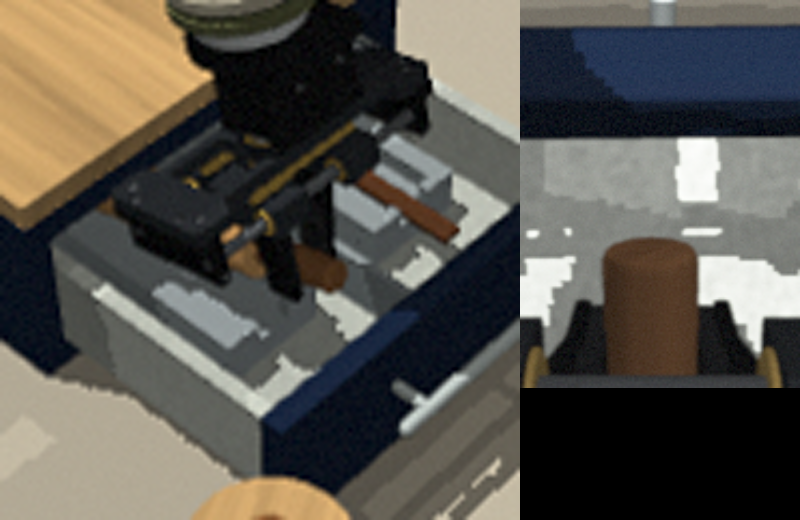

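The pin tilts with the tool and the handle sits well in the fingers. The moment change suggests the far part touches lightly, so I'll draw along the axis.

Emit:
step_arm --deltas '[[[0,0,0,0.005,0,0,0],[0,0,0,0.01,0,0,0],[0,0,0,0.015,0,0,0],[0,0,0,0.018,0,0,0],[0,0,0,0.018,0,0,0]]]'

```text
time: 7.25
ee_pos: [0.5969, -0.0669, 0.133]
eef_rot: [0.718, 0.687, 0.082, -0.078]
ft_force: [0.2, 0.1, -2.6]
width: 0.0205
grip_force: 59.9
```

```bash
python3 - <<'E'
from h import *
from bench import readout,cams
s=readout.read_state();print(s["ft_force"].round(2),s["torque"].round(3),s["ee_pos"].round(4),s["width"],R.from_quat(s["eef_rot"]).as_matrix()[:,0].round(3))
E
```

```text
[ 0.21  0.07 -2.58] [-0.137 -0.061  0.021] [ 0.5969 -0.0669  0.133 ] 0.020480734115062498 [0.042 0.973 0.225]
```

Forces equal the weight alone and the moment offset stays constant as it moves, so it comes from the tool's tilt and the pin is free. I'll continue out.

Emit:
step_arm --deltas '[[[0,0.013,0,0.0077,0,-0.0024,0],[0,0.026,0,0.0154,0,-0.0048,0],[0,0.039,0,0.0235,0,-0.0073,0],[0,0.052,0,0.0317,0,-0.0099,0],[0,0.069,0,0.04,0,-0.0138,0],[0,0.087,0,0.0486,0,-0.0177,0],[0,0.087,0,0.0486,0,-0.0177,0],[0,0.087,0,0.0486,0,-0.0177,0],[0,0.1,0,0.0596,0,-0.0214,0],[0,0.112,0,0.0706,0,-0.025,0],[0,0.122,0,0.0816,0,-0.0287,0],[0,0.122,0,0.0816,0,-0.0287,0]]]'

```text
time: 8.75
ee_pos: [0.6002, 0.007, 0.18]
eef_rot: [0.711, 0.681, 0.126, -0.12]
ft_force: [-0.0, 0.7, -2.4]
width: 0.0205
grip_force: 59.9
```

```bash
python3 - <<'E'
from h import *
from bench import readout,cams
s=readout.read_state();print(s["ft_force"].round(2),s["torque"].round(3),s["ee_pos"].round(4),s["width"],s["joint_positions"].round(2))
a=cams.camera("scene")["img"]
cv2.imwrite("pics/s4.png",cv2.cvtColor(cv2.resize(a[90:260,170:370],None,fx=3,fy=3,interpolation=cv2.INTER_CUBIC),cv2.COLOR_RGB2BGR))
E
```

```text
[-0.02  0.73 -2.41] [-0.322 -0.02   0.04 ] [0.6002 0.007  0.18  ] 0.02054279907574501 [ 0.62  0.42 -0.66  1.6  -0.1   1.19  0.  ]
```

View pics/s4.png

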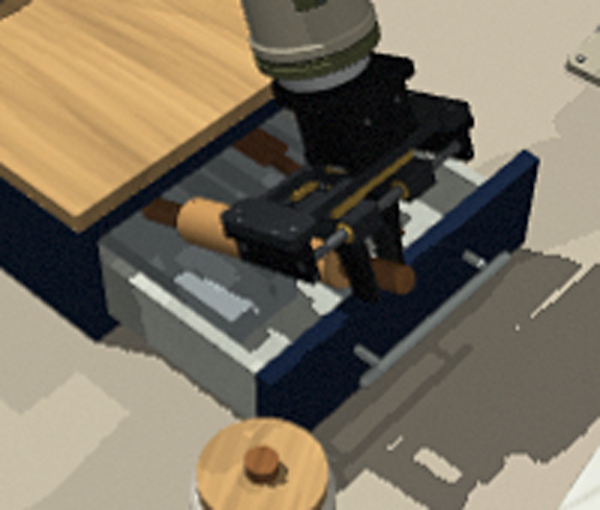

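The far handle is just under the worktop edge, the pin is steeply slanted above the panel, and the spatula is in place. I'll draw it out fully along the axis, then lift.

Emit:
step_arm --deltas '[[[0,0,0,0.015,0,0,0],[0,0,0,0.032,0,0,0],[0,0,0,0.05,0,0,0],[0,0,0,0.068,0,0,0],[0,0,0,0.085,0,0,0],[0,0,0,0.1,0,0,0],[0,0,0,0.11,0,-0.02,0],[0,0,0,0.12,0,-0.05,0],[0,0,0,0.13,0,-0.08,0],[0,0,0,0.14,0,-0.11,0],[0,0,0,0.15,0,-0.135,0],[0,0,0,0.151,0,-0.141,0],[0,0,0,0.151,0,-0.141,0]]]'

```text
time: 10.42
ee_pos: [0.6041, 0.0993, 0.3627]
eef_rot: [0.712, 0.681, 0.125, -0.12]
ft_force: [-0.5, -0.4, -3.6]
width: 0.0206
grip_force: 59.9
```

```bash
python3 - <<'E'
from h import *
from bench import readout,cams
s=readout.read_state();print(s["ft_force"].round(2),s["ee_pos"].round(4),s["width"],s["joint_positions"].round(2))
print(delta(s,[.486,.407,.32],down(-.045)))
E
```

```text
[-0.54 -0.43 -3.57] [0.6041 0.0993 0.3627] 0.020622001902400027 [ 0.49  0.32 -0.71  1.34 -0.13  1.48 -0.22]
[-0.0005 -0.3487  0.0008  0.2694 -0.1316  0.1434]
```

Emit:
step_arm --deltas '[[[0,-0.02,0,0.015,-0.007,0.008,0],[0,-0.05,0,0.04,-0.02,0.02,0],[0,-0.08,0,0.065,-0.032,0.034,0],[0,-0.115,0,0.09,-0.044,0.048,0],[0,-0.15,0,0.116,-0.057,0.062,0],[0,-0.185,0,0.142,-0.069,0.076,0],[0,-0.22,0,0.17,-0.083,0.09,0],[0,-0.255,0,0.197,-0.096,0.105,0],[0,-0.29,0,0.223,-0.109,0.119,0],[0,-0.315,0,0.245,-0.12,0.131,0],[0,-0.335,0,0.26,-0.127,0.139,0],[0,-0.349,0,0.269,-0.132,0.143,0],[0,-0.349,0,0.269,-0.132,0.143,0],[0,-0.349,0,0.269,-0.132,0.143,0],[0,-0.349,0,0.269,-0.132,0.143,0],[0,-0.349,0,0.269,-0.132,0.143,0]]]'

```text
time: 12.42
ee_pos: [0.486, 0.4059, 0.3211]
eef_rot: [0.723, 0.691, 0.0, 0.0]
ft_force: [-1.3, -0.3, -2.5]
width: 0.0208
grip_force: 59.9
```

```bash
python3 - <<'E'
from h import *
from bench import readout,cams
s=readout.read_state();print(s["time"],s["ft_force"].round(2),s["ee_pos"].round(4),s["width"],s["joint_positions"].round(2),abs(s["joint_vel"]).max())
a=cams.camera("scene")["img"];b=cams.camera("top")["img"]
k=np.hstack([a[:,112:],b[:,:400]]);cv2.imwrite("pics/s5.png",cv2.cvtColor(k,cv2.COLOR_RGB2BGR))
E
```

```text
12.425 [-1.3  -0.29 -2.46] [0.486  0.4059 0.3211] 0.020756470441746777 [-0.21  0.43 -0.79  1.28  0.3   1.55 -1.01] 0.003239671716242753
```

View pics/s5.png

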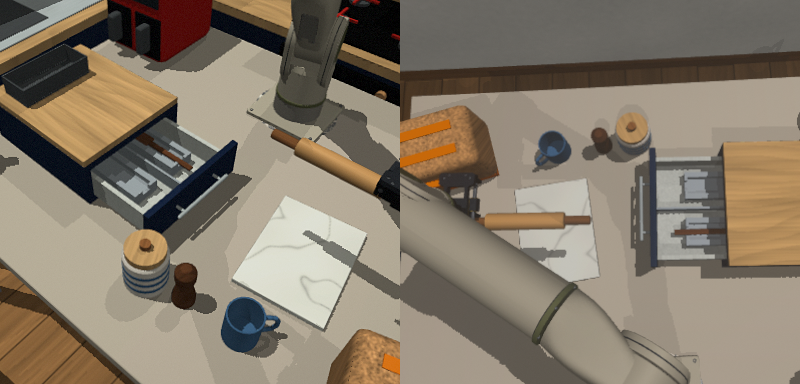

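The pin is held nearly level over the board, its far end at top pixel (190, 219), and nothing else has moved. I'll check that point by ray, then hand in.

```bash
python3 - <<'E'
from h import *
from bench import cams,r
p=plane(cams.camera("top"),[[190,219]],.31)[0];print(p)
mid=p[:2]+np.array([.04,.999])*.15;d=np.linalg.norm(mid-[.481,.286]);print(mid,d)
if d<.04: print(r.close_job())
E
```

```text
[0.47559423 0.13363378 0.31      ]
[0.48159423 0.28348378] 0.0025854338481017566
the job is handed in; nothing more can be done
None
```

The job is handed in: the pin was lifted from its pocket, drawn out slantwise through the gap, and is held level about 0.3 m above the table. Its middle measured about 3 mm from the board's middle, and the other things looked unmoved in the last pictures; the hand-in returned no verdict.

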